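# Refit the deck of the revolving tool stand

### The job

Put the round deck of the barber's revolving tool stand back on its swivel base: thread it over the centre spindle, turn it on the stud tips until all four holes line up with the four studs, and slide it down until it lies fully home and flat on the turntable, then let go. Do not force it, bang it or let it drop; keep it level, and leave the other things on the counter where they are.

Things in the scene. Friction and masses are not known exactly. Their poses are not given: they have to be found in the camera images.
- deck_grip (a point): Loose deck of the tool stand: plain aluminium disc, 136 mm across, 10 mm thick, with a square socket (40 x 40 mm, 45 mm tall) on its centre; lies flat on the counter, socket up, about 0.5 kg. This point: on its axis, half-way up the socket, 32.5 mm above the underside. x, y square to the socket's flat sides, z up. A 17 mm bore runs down the axis right through.
- deck_under (a point): Centre of the deck's underside, axes as deck_grip. Four 11 mm holes pass through the disc, 44 mm from the axis, on the diagonals of the socket (45, 135, 225, 315 degrees from x): the deck is the same after a quarter turn.
- seat (a point): Swivel base, fixed to the counter: dark foot 150 mm across under a steel turntable 120 mm across. This point: centre of the turntable's flat upper face (middle 60 mm raised 1 mm), 45 mm above the counter, z up; x, y belong to the foot and tell nothing of the studs. The turntable's angle is in no reading: see or feel it. Fully home, the deck's underside lies on this face.
- spindle_tip (a point): Top of the spindle at the turntable's centre: 14 mm thick, 42 mm tall above the turntable, top 10 mm tapered to 4 mm. Round it stand four studs a quarter turn apart, 44 mm from the axis, 8 mm thick, 18 mm tall, top 6 mm tapered to 3.6 mm. They hold the deck's underside 18 mm above the turntable until the holes line up, and stand 8 mm out of the deck when it is home.
- stand: The same swivel base; origin at the centre of the foot, on the counter. The foot is fixed; the turntable turns without end-stop in use on a stiff bearing (about 0.6 N m, or 13 N at the studs): it stays put when the deck is rubbed round on the stud tips with up to about 10 N, harder pressing may drag it along, and it turns with the deck once the studs are in the holes.
- deck: The deck again; origin at the centre of its underside, as deck_under.
- spray_bottle: Bystander, loose: white spray bottle with yellow trigger head, 68 mm wide, 174 mm tall; origin at the centre of its underside.
- pump_bottle: Bystander, loose: clear pump bottle, 60 mm wide, 192 mm tall; origin at the centre of its underside.
- cream_jar: Bystander, loose: green jar with white lid, 52 mm wide, 45 mm tall, standing between the base and the deck; origin at the centre of its underside.
- shaving_brush: Bystander, loose: upright shaving brush, 42 mm wide, 108 mm tall; origin at the centre of its underside.
- soap_bowl: Bystander, loose: steel bowl, 90 mm wide, 40 mm tall; origin at the centre of its underside.
- comb: Bystander, loose: flat black comb, 170 x 30 x 5 mm, long way along its y; origin at the centre of its underside.
- talc_can: Bystander, loose: white can, 54 mm wide, 130 mm tall; origin at the centre of its underside.
- clippers: Bystander, loose: black hair clippers lying flat, about 45 x 170 x 36 mm, long way along its y; origin at the centre of its underside.
There are look-alikes about, which are no part of the job. Of the things like the stand, leave any that is brown; of the rest the smaller one is meant.

How it is judged:
By the outcome, as a careful person would: the job done as asked, in the order asked, and still so for the second after the job is handed in, with the robot touching nothing.
It also fails if it takes over 70 s, if anything falls off the work surface, if the arm or the gripper's body presses on something with over 40 N, if the wrist force passes 120 N, or if a joint passes its speed limit or range.

### The arm

A 6-joint arm with a two-finger parallel gripper is mounted at the origin on the work surface. World frame = base frame: x ahead of the robot, y to its left, z up, the work surface at z = 0. Lengths are in m, angles in degrees, forces in N, time in s.
With the tool pointing down it reaches from about 0.4 to 0.825 m from the base axis. Payload 7 kg.
Tool frame: the origin (TCP) lies at the very end of the fingers, on their centre line; the grasp point (between the pads) lies hold_point_z behind it (hold_point_z is the distance from the TCP to the grasp point, in m); z points along the fingers, y is the direction in which the jaws open and shut (so a half turn about z gives the same grasp; the last joint's range is limited). The gripper opens to 88 mm and grips with 3 to 60 N. Pads are 19 mm wide; open, the fingers measure 130 mm over their backs; the gripper's body (78 mm by 193 mm) begins 47 mm behind the grasp point.
Start: joints at [-59.582, 20.546, 0.682, 0, -70.136, -16.507], TCP at [0.162, -0.655, 0.188] pointing down, gripper open.
Joint ranges: [-176.03, 176.03], [-82.01, 121.73], [-58.28, 71.71], [-173.87, 95.51], [-174.79, -0.11], [-173.66, 173.66]. Speed limits (degrees/s): [136.94, 136.94, 172.46, 180, 180, 180].

### API

Orientations are given as [roll, pitch, yaw] about the fixed x, y, z axes, in that order (R = Rz(yaw) Ry(pitch) Rx(roll)).
In Python, from plant import get_obs, snapshot, close_job, hold_point_z gives the robot as it stands. The module is installed in compiled form; this text tells all that it offers.
- The arm moves only by the tool jog_arm, never from a script. Its argument "commands" is a list of rows, each a list of 4 numbers: the shift along the world's x, y, z in mm, then the turn about the world's z in degrees. In form: [[x, y, z, turn], ...]. A call has exactly 10 rows; each row shifts and turns the commanded pose from where the row before left it; what a row does not reach is not made up. A row lasts 1/12 s, in which the tool goes at most 41.7 mm and 7.16 degrees, less where a joint would pass 70% of its speed; a pose out of reach is approached as far as the arm can. A call is refused whole if a number of a shift passes 41.7 or a number of a turn 7.16, either way. A call with a gripper value outside its range is refused whole. "fingers" is the finger opening in mm, from 0 to 87.6, set as the call begins (left out, the last holds). The fingers move at their own pace and stop on an object; the grip force is fixed at half the most. Time passes only in rows, so rows that do not move let the fingers close, or fill a call up. It gives the time, the measured TCP pose, the force and the opening at its end, in the units of the state.
- get_obs(): the state, without advancing time (a new reading comes with each control period).
- snapshot(name): name is "scene" or "top"; returns a dict with "image" (420x560x3 uint8, red, green, blue), "fov_y" (degrees; the focal length in pixels is half the picture's height over the tangent of half this angle, whatever the lens; pixels are square), "cx", "cy" (the principal point, pixels), "rvec" (rotation vector, rad) and "tvec" (3), from world to camera coordinates, as OpenCV has them. Camera axes: x right, y down, z forward; pixel columns grow to the right and rows downward; lengths in m; the calibration is good to about 2 mm. A picture is of the moment at which its call begins. There is no depth.
- close_job(): hands the job in, once; it reports no verdict.
The state is a dict: "clock": time; "joint_pos": joint angles; "qvel": joint speeds; "tau": joint torques, N m; "tool_pos": TCP position; "orientation": TCP orientation; "force": force on the tool from outside, world axes, zero at the start; "moment": the same for the moment, N m; "opening": finger opening in m.
Only numpy, scipy, OpenCV 4.12 (cv2) and the standard library are available. Lean on these libraries where they do the work, as an engineer would, in place of code of your own. Each camera call takes 0.05 s, during which the arm holds its last target.

## Working session

There is one attempt and no reset: what is moved stays moved. The work goes in short steps, Python scripts to look and compute and a tool call to move; the robot and the scene stay as the last step left them, time stands still between calls to the robot, and variables do not carry over. Pictures are saved under pics/ and viewed, and the job is handed in when it is done.

Besides the shell and the picture viewer there is one more tool, called as a command line: name --pt "numbers of a row" for each row, then --argument value for the rest. jog_arm: Moves the arm, as the interface text tells. Its arguments: {"type":"object","properties":{"commands":{"type":"array","items":{"type":"array","items":{"type":"number"}}},"fingers":{"type":"number"}},"required":["commands"]}

```bash
mkdir -p pics
cat > h.py <<'E'
import numpy as np, cv2
from plant import get_obs, snapshot, close_job, hold_point_z
def cam(s):
    f=s["image"].shape[0]/2/np.tan(np.radians(s["fov_y"])/2)
    K=np.array([[f,0,s["cx"]],[0,f,s["cy"]],[0,0,1.]])
    R=cv2.Rodrigues(np.array(s["rvec"],float))[0]; t=np.array(s["tvec"],float).ravel()
    return K,R,t
def plane(s,uv,z):
    K,R,t=cam(s); uv=np.atleast_2d(uv).astype(float)
    d=(np.linalg.inv(K)@np.c_[uv,np.ones(len(uv))].T).T@R; c=-R.T@t
    return c+d*((z-c[2])/d[:,2])[:,None]
def proj(s,P):
    K,R,t=cam(s); return cv2.projectPoints(np.atleast_2d(P).astype(float),np.array(s["rvec"],float),t,K,None)[0][:,0]
def save(s,n,sc=1,crop=None):
    im=s["image"][:,:,::-1]
    if crop: im=im[crop[1]:crop[3],crop[0]:crop[2]]
    cv2.imwrite("pics/"+n,cv2.resize(im,None,fx=sc,fy=sc,interpolation=cv2.INTER_CUBIC))
E
python3 - <<'E'
from h import *
import pickle
for n in("scene","top"):
    s=snapshot(n); save(s,n+"0.png",1.4); pickle.dump(s,open(n+"0.pkl","wb"))
    K,R,t=cam(s); print(n,-R.T@t,K[0,0],s["cx"],s["cy"])
print(get_obs(),hold_point_z)
E
```

```text
scene [ 0.87757504 -0.60676671  0.68514556] 400.8702913251346 275.0851564590437 203.65643723868152
top [ 0.43973925 -0.01602811  1.25829157] 479.8321252662367 282.2823875193603 214.27081098410008
{'clock': 0.1, 'joint_pos': array([-5.95809711e+01,  2.05880690e+01,  6.39367381e-01, -1.78441494e-02,
       -7.01373341e+01, -1.65077286e+01]), 'qvel': array([ 0.01323821, -0.19134908,  0.16832764,  0.02393448,  0.04072452,
       -0.01047972]), 'tau': array([-8.45794330e-04, -5.84164345e+01,  2.93750310e+01,  7.01543301e+00,
        1.01907947e-02, -8.08079176e-05]), 'tool_pos': array([ 0.16213843, -0.65471861,  0.18691039]), 'orientation': array([ 1.79912744e+02, -8.36475559e-03, -1.66094769e+02]), 'force': array([-0.39256021,  0.45488768, -0.59837494]), 'moment': array([ 0.00149291, -0.06910592, -0.02768194]), 'opening': 0.08754381036714091} 0.0188
```

View pics/scene0.png

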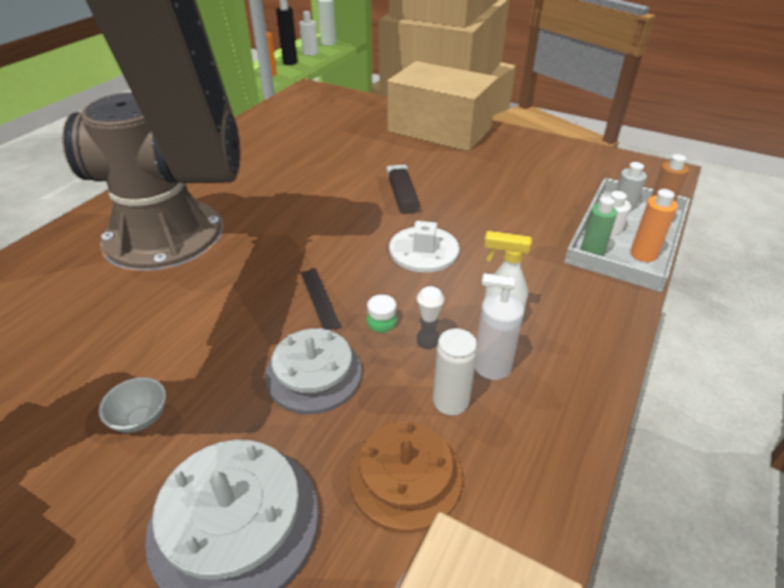

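View pics/top0.png

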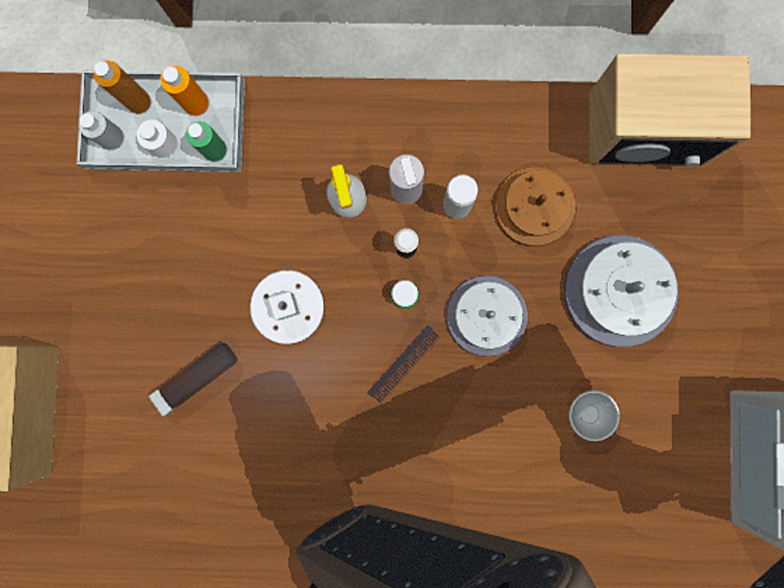

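The grey stand meant is at about (487,316) in the 1.4x top view and the deck is at (287,306). The brown stand and the large grey one are the look-alikes. I'll zoom in and measure.

Run:
```python
from h import *
import pickle
s=pickle.load(open("top0.pkl","rb")); 
save(s,"deck.png",8,(170,185,240,255)); save(s,"stand.png",8,(312,190,382,260))
q=pickle.load(open("scene0.pkl","rb"))
save(q,"sdeck.png",8,(270,150,340,200)); save(q,"sstand.png",8,(185,225,265,295))
hsv=cv2.cvtColor(s["image"],cv2.COLOR_RGB2HSV)
m=((hsv[:,:,1]<60)&(hsv[:,:,2]>120)).astype(np.uint8)*255
cs,_=cv2.findContours(m,cv2.RETR_EXTERNAL,cv2.CHAIN_APPROX_NONE)
for c in cs:
    if cv2.contourArea(c)>600:
        e=cv2.fitEllipse(c); 
        if not(170<e[0][0]<390 and 180<e[0][1]<260): continue
        for z in (0.01,0.045): print(np.round(e[0],1),np.round(e[1],1),z,plane(s,e[0],z)[0].round(4), "dia",np.array(e[1])*(1.258-z)/479.8)
```

```text
[349.3 225.1] [52.4 55.6] 0.01 [ 0.4956 -0.1673  0.01  ] dia [0.13638585 0.14456888]
[349.3 225.1] [52.4 55.6] 0.045 [ 0.494 -0.163  0.045] dia [0.13256092 0.14051446]
[204.4 218.8] [51.9 52.3] 0.01 [0.5026 0.2107 0.01  ] dia [0.13495938 0.13609308]
[204.4 218.8] [51.9 52.3] 0.045 [0.5008 0.2043 0.045 ] dia [0.13117446 0.13227637]
```

View pics/deck.png

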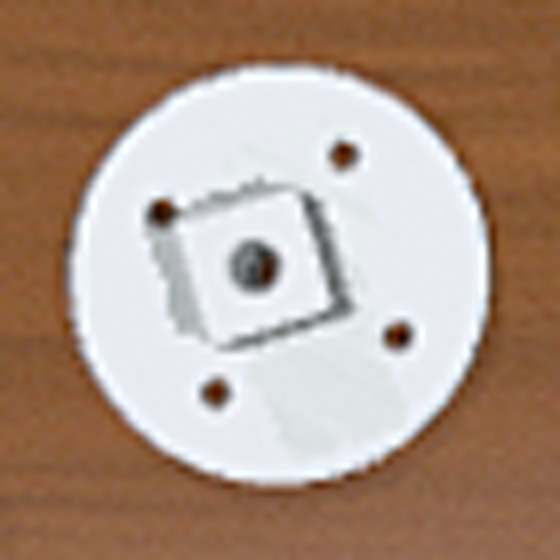

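View pics/stand.png

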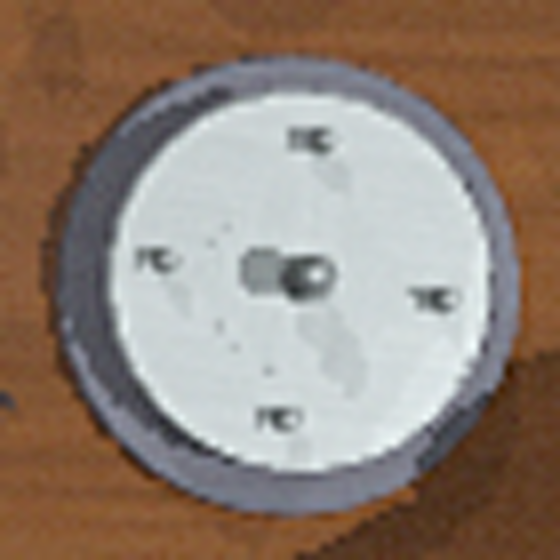

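View pics/sstand.png

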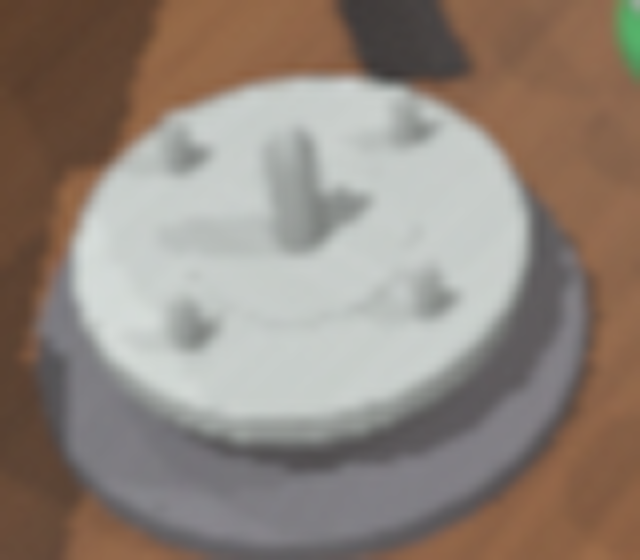

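View pics/sdeck.png

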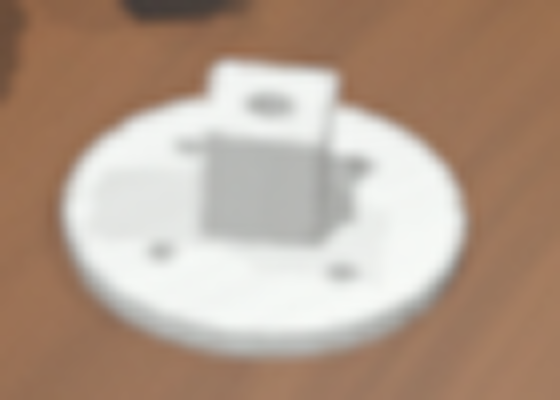

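Run:
```python
from h import *
import pickle
s=pickle.load(open("top0.pkl","rb")); 
def full(x0,y0,p): return (np.array(p,float)+.5)/8-.5+[x0,y0]
# deck holes: refine by dark centroid
im=s["image"].astype(float); g=im.mean(2)
H=full(170,185,[(342,154),(161,212),(398,335),(215,393)])
hr=[]
for u,v in H:
    x,y=int(round(u)),int(round(v)); P=g[y-3:y+4,x-3:x+4]; w=np.clip(225-P,0,None); 
    yy,xx=np.mgrid[y-3:y+4,x-3:x+4]; hr.append(((w*xx).sum()/w.sum(),(w*yy).sum()/w.sum()))
print(H.round(1).tolist(),np.round(hr,1).tolist())
hr[1]=H[1]
for nm,hh in(("eye",H),("cent",hr)):
    W=plane(s,hh,0.007); c=W.mean(0); d=W-c; a=np.degrees(np.arctan2(d[:,1],d[:,0]))
    print(nm,c.round(4),np.linalg.norm(d[:,:2],axis=1).round(4),a.round(1),"mod90 socket yaw",((a-45)%90).round(1))
T=full(312,190,[(322,140),(168,262),(448,300),(290,420)])
for z in(0.063,0.06):
    W=plane(s,T,z); c=W.mean(0); d=W-c; a=np.degrees(np.arctan2(d[:,1],d[:,0]))
    print("studs",c.round(4),np.linalg.norm(d[:,:2],axis=1).round(4),a.round(1),((a-45)%90).round(1))
print("spindle tip",plane(s,full(312,190,(318,277)),0.087))
hsv=cv2.cvtColor(s["image"],cv2.COLOR_RGB2HSV)
m=((hsv[:,:,1]<40)&(hsv[:,:,2]>185)).astype(np.uint8)*255
cs,_=cv2.findContours(m[190:260,312:382],cv2.RETR_EXTERNAL,cv2.CHAIN_APPROX_NONE)
c=max(cs,key=cv2.contourArea); e=cv2.fitEllipse(cv2.convexHull(c)); print("turntable",e,plane(s,np.array(e[0])+[312,190],0.045),np.array(e[1])*1.213/479.8)
# foot & scene cross-check
q=pickle.load(open("scene0.pkl","rb"))
def fs(x0,y0,p): return (np.array(p,float)+.5)/8-.5+[x0,y0]
print("scene spindle",plane(q,fs(185,225,(290,135)),0.087))
W=plane(q,fs(185,225,[(180,125),(412,103),(192,300),(434,272)]),0.063);c=W.mean(0);d=W-c;a=np.degrees(np.arctan2(d[:,1],d[:,0]));print("scene studs",c,np.linalg.norm(d[:,:2],axis=1).round(4),((a-45)%90).round(1))
W=plane(q,fs(270,150,[(190,146),(356,165),(161,250),(342,271)]),0.01);c=W.mean(0);d=W-c;a=np.degrees(np.arctan2(d[:,1],d[:,0]));print("scene holes",c,np.linalg.norm(d[:,:2],axis=1).round(4),((a-45)%90).round(1))
print("bore scene", plane(q,fs(270,150,(270,104)),0.055),"bore top",plane(s,full(170,185,(254,266)),0.055))
# other items
for n,p,z in(("jar",(405,294),.045),("brush",(406,240),.1),("talc",(461,190),.13),("pump",(406,172),.19),("spray",(341,185),.17),("bowl",(595,416),.03),("bigst",(632,287),.1)): print(n,plane(s,np.array(p)/1.4,z)[0].round(3))
```

```text
[[212.3, 203.8], [189.7, 211.1], [219.3, 226.4], [196.4, 233.7]] [[212.5, 204.0], [189.9, 211.5], [219.3, 226.6], [196.5, 233.7]]
eye [0.5028 0.2111 0.007 ] [0.0441 0.0439 0.0441 0.0442] [ -25.9   64.1 -115.8  153.8] mod90 socket yaw [19.1 19.1 19.2 18.8]
cent [0.5027 0.211  0.007 ] [0.0441 0.0441 0.0441 0.044 ] [ -26.4   64.  -116.   153.7] mod90 socket yaw [18.6 19.  19.  18.7]
studs [ 0.4945 -0.1624  0.063 ] [0.044  0.0435 0.0441 0.0437] [ -5.1  83.9 -96.5 174.1] [39.9 38.9 38.5 39.1]
studs [ 0.4946 -0.1628  0.06  ] [0.0442 0.0436 0.0442 0.0438] [ -5.1  83.9 -96.5 174.1] [39.9 38.9 38.5 39.1]
spindle tip [[ 0.49446071 -0.16280195  0.087     ]]
turntable ((37.25362777709961, 34.75114440917969), (46.476715087890625, 47.15584945678711), 120.21578979492188) [[ 0.49486859 -0.16290469  0.045     ]] [0.11749949 0.11921643]
scene spindle [[ 0.49881761 -0.1659733   0.087     ]]
scene studs [ 0.50002952 -0.1649146   0.063     ] [0.0446 0.0427 0.043  0.0439] [38.2 37.6 38.6 38.5]
scene holes [0.50222703 0.20961777 0.01      ] [0.0434 0.0423 0.0434 0.0443] [17.8 19.6 18.4 19.2]
bore scene [[0.50382272 0.20835131 0.055     ]] bore top [[0.50254102 0.21037127 0.055     ]]
jar [ 0.528 -0.011  0.045]
brush [ 0.619 -0.01   0.1  ]
talc [ 0.702 -0.102  0.13 ]
pump [ 0.715 -0.008  0.19 ]
spray [0.696 0.098 0.17 ]
bowl [ 0.317 -0.359  0.03 ]
bigst [ 0.546 -0.401  0.1  ]
```

jog_arm --pt "28 29 3 0.5" --pt "28 29 3 0.5" --pt "28 29 3 0.5" --pt "28 29 3 0.5" --pt "28 29 3 0.5" --pt "28 29 3 0.5" --pt "28 29 3 0.5" --pt "28 29 3 0.5" --pt "28 29 3 0.5" --pt "28 29 3 0.5" --fingers 80

```text
clock: 0.93
tool_pos: [0.4431, -0.3633, 0.2178]
orientation: [180.0, -0.0, -161.1]
force: [0.6, -1.1, 0.4]
opening: 0.0804
```

jog_arm --pt "6 39 0 0" --pt "6 39 0 0" --pt "6 39 0 0" --pt "6 39 0 0" --pt "6 39 0 0" --pt "6 39 0 0" --pt "6 39 0 0" --pt "6 39 0 0" --pt "6 39 0 0" --pt "6 39 0 0"

```text
clock: 1.77
tool_pos: [0.5019, 0.0268, 0.2178]
orientation: [180.0, 0.0, -161.1]
force: [1.2, -1.2, -1.0]
opening: 0.0801
```

jog_arm --pt "0 23 0 0" --pt "0 23 0 0" --pt "0 23 0 0" --pt "0 23 0 0" --pt "0 23 0 0" --pt "0 23 0 0" --pt "0 23 0 0" --pt "1 23 0 0" --pt "0 0 0 0" --pt "0 0 0 0"

```text
clock: 2.6
tool_pos: [0.5029, 0.2096, 0.2171]
orientation: [-180.0, -0.1, -161.0]
force: [0.3, -0.2, -0.3]
opening: 0.0797
```

jog_arm --pt "0 0 -20 0" --pt "0 0 -20 0" --pt "0 0 -20 0" --pt "0 0 -20 0" --pt "0 0 -20 0" --pt "0 0 -20 0" --pt "0 0 -16 0" --pt "0 0 0 0" --pt "0 0 0 0" --pt "0 0 0 0"

```text
clock: 3.43
tool_pos: [0.5039, 0.2087, 0.0828]
orientation: [180.0, 0.1, -161.1]
force: [0.8, 0.3, 0.6]
opening: 0.08
```

Run:
```python
from h import *
o=get_obs(); print(o["tool_pos"],o["orientation"],o["joint_pos"])
s=snapshot("top"); save(s,"t1.png",6,(150,170,260,270)); s=snapshot("scene"); save(s,"s1.png",5,(240,100,370,210))
```

```text
[0.50387654 0.20868611 0.08280145] [ 1.79996098e+02  6.02443732e-02 -1.61102576e+02] [ 4.31048156e+01  1.37731699e+01 -2.39309222e+01  2.67446906e-02
 -5.22393640e+01 -1.14223757e+02]
```

View pics/s1.png

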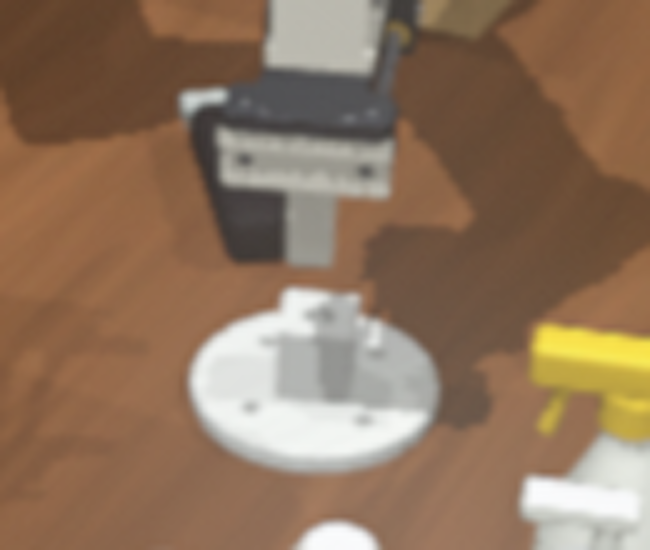

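The fingers are above the socket and square to its faces, and its two sides are clear of them. Next I go down and grip.

jog_arm --pt "-1 2 -10 0" --pt "0 0 -10 0" --pt "0 0 -10 0" --pt "0 0 -10 0" --pt "0 0 -9 0" --pt "0 0 -7 0" --pt "0 0 -6 0" --pt "0 0 -4 0" --pt "0 0 0 0" --pt "0 0 0 0"

```text
clock: 4.37
tool_pos: [0.5023, 0.2108, 0.0157]
orientation: [-180.0, -0.0, -161.1]
force: [-0.5, 0.9, -0.7]
opening: 0.0799
```

jog_arm --pt "0 0 0 0" --pt "0 0 0 0" --pt "0 0 0 0" --pt "0 0 0 0" --pt "0 0 0 0" --pt "0 0 0 0" --pt "0 0 0 0" --pt "0 0 0 0" --pt "0 0 0 0" --pt "0 0 0 0" --fingers 30

```text
clock: 5.2
tool_pos: [0.5029, 0.2112, 0.0165]
orientation: [180.0, 0.1, -161.1]
force: [0.9, -0.7, 5.0]
opening: 0.0302
```

The opening went to 30 mm on a 40 mm socket, so something is wrong. I'll look.

Run:
```python
from h import *
o=get_obs(); print(o["tool_pos"],o["opening"],o["force"],o["moment"])
s=snapshot("top"); save(s,"t2.png",6,(150,170,260,270)); s=snapshot("scene"); save(s,"s2.png",5,(240,100,370,210))
```

```text
[0.50292489 0.21118042 0.01654235] 0.030216189956386582 [ 0.8854583  -0.65027768  4.95207585] [-0.18455182  0.15568018  0.03049348]
```

View pics/s2.png

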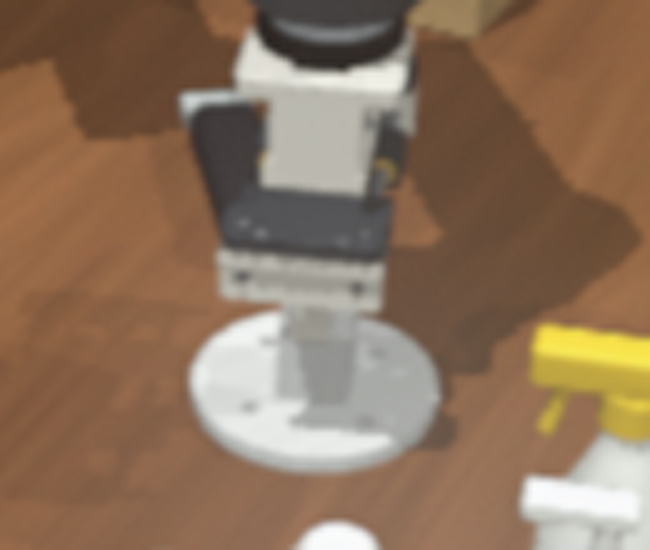

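View pics/t2.png

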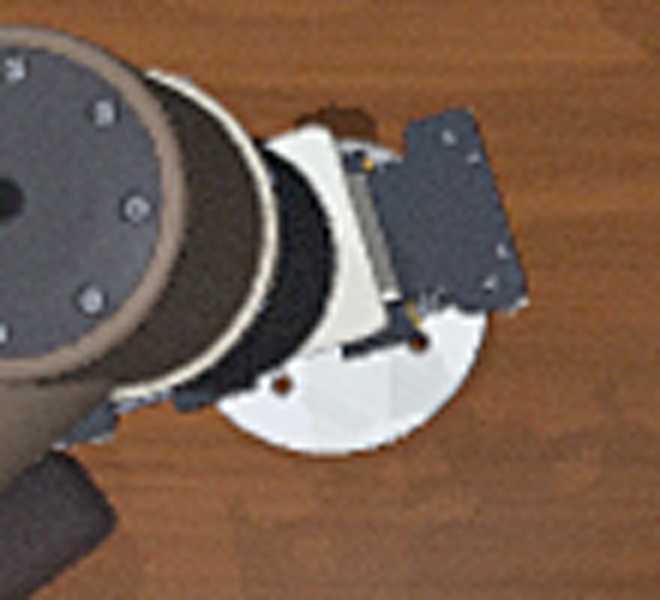

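jog_arm --pt "0 0 0 0" --pt "0 0 0 0" --pt "0 0 0 0" --pt "0 0 0 0" --pt "0 0 0 0" --pt "0 0 0 0" --pt "0 0 0 0" --pt "0 0 0 0" --pt "0 0 0 0" --pt "0 0 0 0" --fingers 20

```text
clock: 6.13
tool_pos: [0.503, 0.2112, 0.0165]
orientation: [180.0, 0.1, -161.1]
force: [-0.2, 0.2, 5.3]
opening: 0.0198
```

Run:
```python
from h import *
o=get_obs(); print(o["opening"],o["force"],o["moment"])
s=snapshot("scene"); save(s,"s3.png",8,(260,130,340,200))
# project expected: fingertip faces / socket
for P in ([.503,.211,.0165],[.503,.211,.055],[.503,.211,.01]): print(P,((proj(s,P)[0]-[260,130]+.5)*8).round(0))
```

```text
0.019776622417330275 [-0.18968182  0.21831339  5.25451042] [-0.17571011 -0.04121957 -0.01404487]
[0.503, 0.211, 0.0165] [347. 351.]
[0.503, 0.211, 0.055] [352. 260.]
[0.503, 0.211, 0.01] [346. 366.]
```

View pics/s3.png

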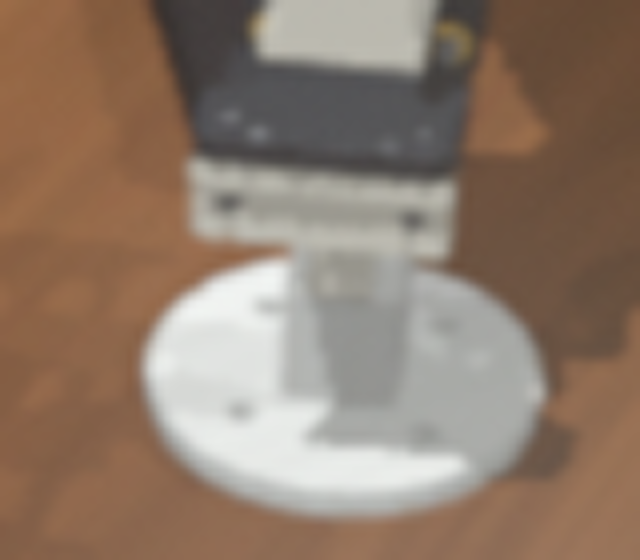

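Run:
```python
from h import *
a=cv2.imread("pics/s2.png"); a=cv2.resize(a,(130,110),interpolation=cv2.INTER_AREA)[30:100,20:100]
b=cv2.imread("pics/s3.png"); b=cv2.resize(b,(80,70),interpolation=cv2.INTER_AREA)
d=np.abs(a.astype(int)-b).max(2); print(d.max(), (d>25).sum(), d.mean())
print(cv2.phaseCorrelate(a[:,:,1].astype(np.float32)[:32],b[:,:,1].astype(np.float32)[:32]))
s=snapshot("scene")
u=np.array([np.cos(np.radians(109)),np.sin(np.radians(109)),0])
for op in(.02,.04,.065):
  for z in(.0165,.0353,.06): print(op,z,((proj(s,np.array([.503,.211,z])-u*op/2)[0]-[260,130]+.5)*8).round(0), "back",((proj(s,np.array([.503,.211,z])-u*(op/2+.0215))[0]-[260,130]+.5)*8).round(0))
```

```text
38 6 1.2833928571428572
((0.03951265697751438, 0.09928123078556794), 0.9660915035754443)
0.02 0.0165 [343. 368.] back [335. 406.]
0.02 0.0353 [346. 324.] back [337. 361.]
0.02 0.06 [349. 265.] back [340. 302.]
0.04 0.0165 [340. 385.] back [331. 423.]
0.04 0.0353 [342. 341.] back [334. 379.]
0.04 0.06 [345. 282.] back [336. 319.]
0.065 0.0165 [335. 407.] back [326. 446.]
0.065 0.0353 [337. 363.] back [329. 402.]
0.065 0.06 [340. 303.] back [331. 341.]
```

Nothing moved in the image between the 30 and 20 readings: the difference is at noise level and the shift is 0.1 px. So the fingers have stopped on the socket and the opening reading is not to be trusted. I'll test the grip with a small lift.

jog_arm --pt "0 0 2 0" --pt "0 0 2 0" --pt "0 0 3 0" --pt "0 0 3 0" --pt "0 0 3 0" --pt "0 0 3 0" --pt "0 0 2 0" --pt "0 0 2 0" --pt "0 0 0 0" --pt "0 0 0 0"

```text
clock: 7.07
tool_pos: [0.5023, 0.2109, 0.0359]
orientation: [180.0, 0.0, -161.1]
force: [0.9, 0.1, 0.3]
opening: 0.0201
```

Run:
```python
from h import *
o=get_obs(); print(o["tool_pos"],o["opening"],o["force"],o["moment"])
s=snapshot("scene"); save(s,"s4.png",8,(260,130,340,200))
```

```text
[0.50227603 0.2108547  0.03585787] 0.020109290572709073 [0.92854058 0.12004025 0.26290779] [0.02378145 0.01713295 0.02141077]
```

View pics/s4.png

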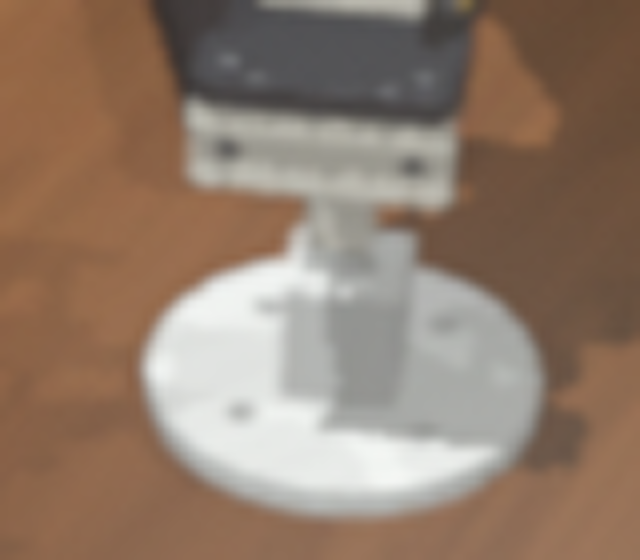

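Run:
```python
from h import *
s=snapshot("scene")
u=np.array([np.cos(np.radians(109)),np.sin(np.radians(109)),0])
print("s1 tip expect @5x", [((proj(s,np.array([.504,.2087,z])-u*.04)[0]-[240,100]+.5)*5).round(0) for z in(.0828,.1)], "seen 310,265")
print("s4 expect @8x",[((proj(s,np.array([.5025,.211,z])-u*o)[0]-[260,130]+.5)*8).round(0) for z in(.0359,.055) for o in (.01,.02)])
save(s,"s5.png",1.4)
t=snapshot("top"); save(t,"t5.png",6,(150,170,260,270))
o=get_obs(); print(o["joint_pos"],o["tool_pos"])
```

```text
s1 tip expect @5x [array([312., 315.]), array([313., 287.])] seen 310,265
s4 expect @8x [array([344., 322.]), array([341., 339.]), array([347., 276.]), array([343., 293.])]
[ 4.33864512e+01  1.70051257e+01 -2.69259192e+01 -4.81047151e-03
 -4.60857216e+01 -1.14473610e+02] [0.50213823 0.21073897 0.03560259]
```

View pics/t5.png

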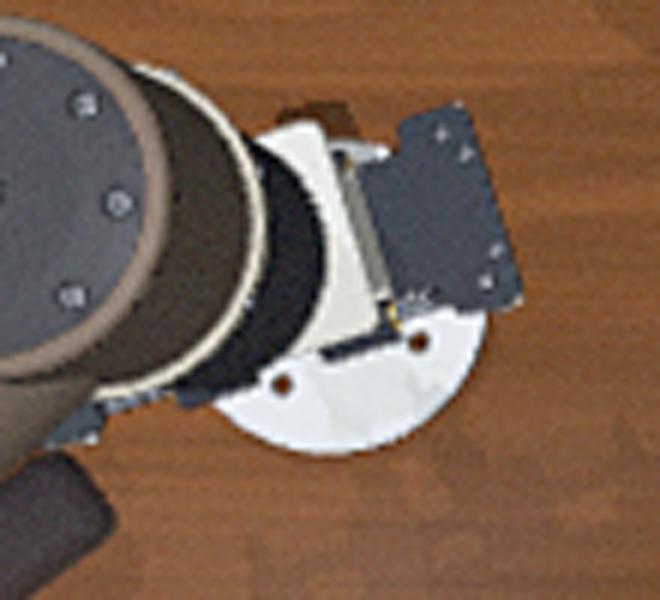

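View pics/s5.png

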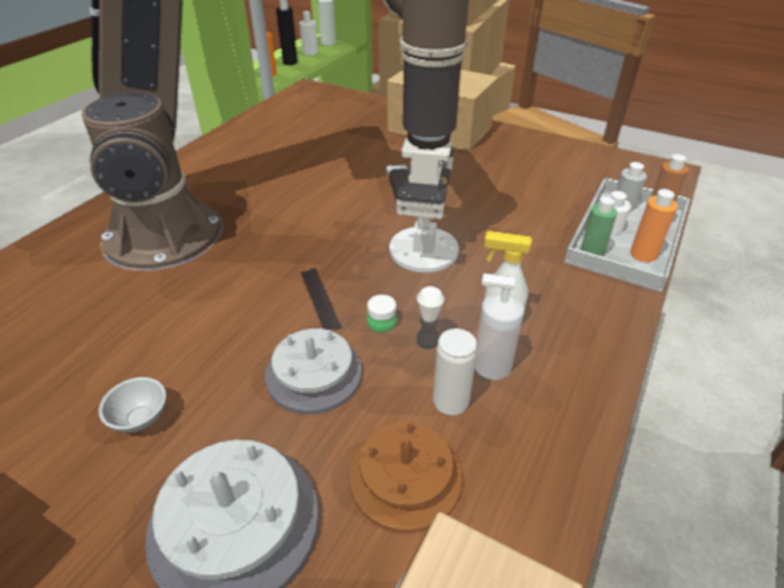

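Run:
```python
from h import *
s=snapshot("scene"); im=s["image"][145:190,285:325,::-1]
im=np.clip((im.astype(float)-90)*255/150,0,255).astype(np.uint8)
cv2.imwrite("pics/s6.png",cv2.resize(im,None,fx=13,fy=13,interpolation=cv2.INTER_LANCZOS4))
```

```text
(no output)
```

View pics/s6.png

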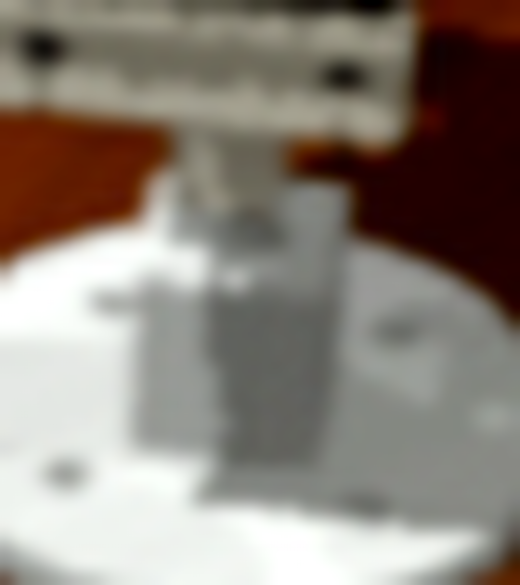

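The tip in the picture doesn't fit the TCP reading. It looks as if the fingers sit on the socket top, about 40 mm too high, which would also explain the 5 N. I'll rise, open fully and check.

jog_arm --pt "0 0 10 0" --pt "0 0 10 0" --pt "0 0 10 0" --pt "0 0 10 0" --pt "0 0 10 0" --pt "0 0 0 0" --pt "0 0 0 0" --pt "0 0 0 0" --pt "0 0 0 0" --pt "0 0 0 0"

```text
clock: 8.1
tool_pos: [0.5019, 0.2106, 0.0852]
orientation: [-180.0, -0.1, -161.1]
force: [0.4, 0.9, -0.2]
opening: 0.02
```

Run:
```python
from h import *
s=snapshot("scene"); cv2.imwrite("pics/c20.png",s["image"][:,:,::-1]); save(s,"s7.png",7,(255,90,355,175)); print(get_obs()["opening"],get_obs()["tool_pos"])
```

```text
0.01956855053306557 [0.50198065 0.2106029  0.0852001 ]
```

jog_arm --pt "0 0 0 0" --pt "0 0 0 0" --pt "0 0 0 0" --pt "0 0 0 0" --pt "0 0 0 0" --pt "0 0 0 0" --pt "0 0 0 0" --pt "0 0 0 0" --pt "0 0 0 0" --pt "0 0 0 0" --fingers 87

```text
clock: 8.98
tool_pos: [0.5023, 0.2108, 0.0858]
orientation: [180.0, 0.0, -161.1]
force: [-0.7, -0.3, -0.2]
opening: 0.0813
```

Run:
```python
from h import *
s=snapshot("scene"); cv2.imwrite("pics/c87.png",s["image"][:,:,::-1]); save(s,"s8.png",7,(255,90,355,175)); print(get_obs()["opening"],get_obs()["tool_pos"])
```

```text
0.08414449576450256 [0.50228159 0.21081239 0.08579584]
```

View pics/s7.png

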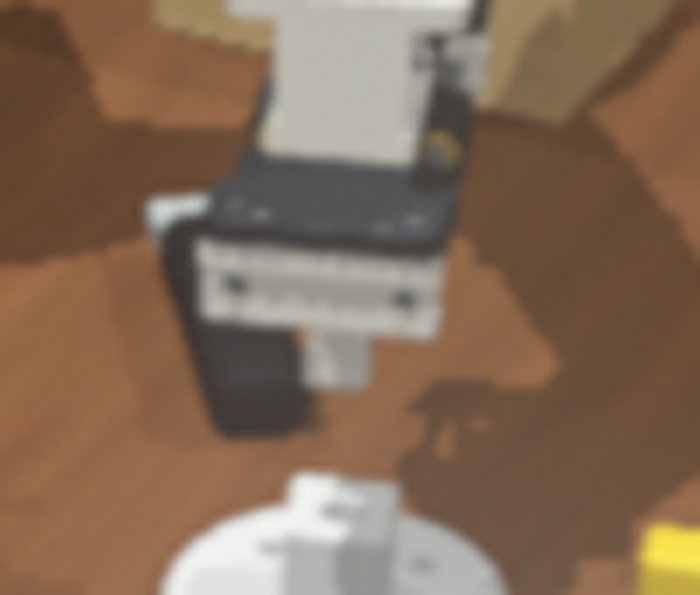

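View pics/s8.png

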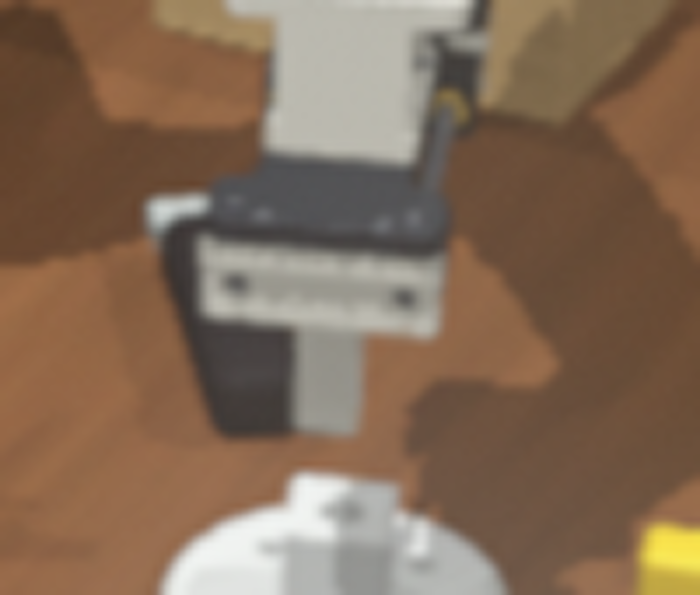

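Run:
```python
from h import *
s=snapshot("scene")
u=np.array([np.cos(np.radians(109)),np.sin(np.radians(109)),0])
for nm,o,v in(("open",.0435+.021,(329,433)),("closed",.01+.021,(337,387))):
  for oo in(o-.021,o):
    P=[proj(s,np.array([.5025,.211,z])-u*oo)[0] for z in np.arange(.08,.16,.005)]
    vv=(v[1]+.5)/7-.5+90; print(nm,oo,"z", np.interp(-vv,[-p[1] for p in P],np.arange(.08,.16,.005)) if 0 else np.interp(vv,[p[1] for p in P][::-1],np.arange(.08,.16,.005)[::-1]))
```

```text
open 0.0435 z 0.11746560652077798
open 0.0645 z 0.13121075092723206
closed 0.009999999999999998 z 0.1158881115054404
closed 0.031 z 0.12915835206234624
```

Run:
```python
from h import *
s=snapshot("scene")
u=np.array([np.cos(np.radians(109)),np.sin(np.radians(109)),0])
B=np.array([.5025,.211,.124])
for o in(.0435,.0535,.0645,.01,.02,.031): print(o,((proj(s,B-u*o)[0]-[255,90]+.5)*7).round(0),"width19px",((proj(s,B-u*o+.0095*np.cross(u,[0,0,1]))-proj(s,B-u*o-.0095*np.cross(u,[0,0,1])))*7).round(0))
# top cam: body corners
t=snapshot("top"); save(t,"t8.png",5,(130,150,270,270))
for z,w,l in((.19,.039,.0965),):
  v=np.cross(u,[0,0,1])
  for a,b in((1,1),(1,-1),(-1,1),(-1,-1)): print(((proj(t,np.array([.5025,.211,z])+a*l*u+b*w*v)[0]-[130,150]+.5)*5).round(0))
```

```text
0.0435 [334. 418.] width19px [[52.  5.]]
0.0535 [331. 434.] width19px [[53.  5.]]
0.0645 [327. 451.] width19px [[53.  5.]]
0.01 [346. 369.] width19px [[51.  5.]]
0.02 [343. 383.] width19px [[51.  5.]]
0.031 [339. 400.] width19px [[52.  5.]]
[ 71. 307.]
[121. 473.]
[482. 177.]
[533. 342.]
```

View pics/t8.png

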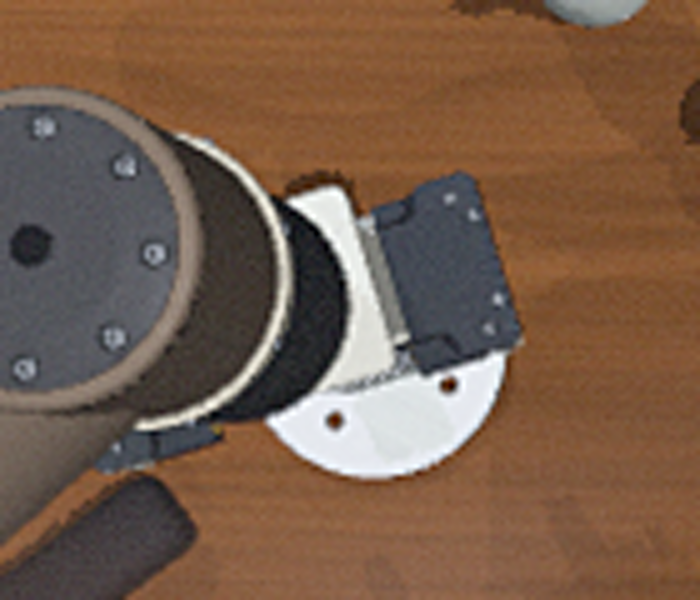

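The fingers open and close properly, but their tips really are about 38.5 mm above the TCP reading. The picture and the light contact on the socket top at reading 0.0165 agree on this. Sideways it fits, so I'll work with true z = reading + 38.5 mm and go down watching the force.

jog_arm --pt "0 0 -11 0" --pt "0 0 -11 0" --pt "0 0 -11 0" --pt "0 0 -11 0" --pt "0 0 -11 0" --pt "0 0 -11 0" --pt "0 0 -11 0" --pt "0 0 -11 0" --pt "0 0 -6 0" --pt "0 0 0 0"

```text
clock: 10.02
tool_pos: [0.5015, 0.2102, -0.0095]
orientation: [-180.0, -0.1, -161.1]
force: [0.8, 0.1, 0.1]
opening: 0.0868
```

Run:
```python
from h import *
print(get_obs()["tool_pos"],get_obs()["force"])
s=snapshot("scene"); save(s,"s9.png",8,(260,120,340,200))
```

```text
[ 0.50145661  0.21015642 -0.00953827] [0.78186357 0.14128868 0.08709927]
```

View pics/s9.png

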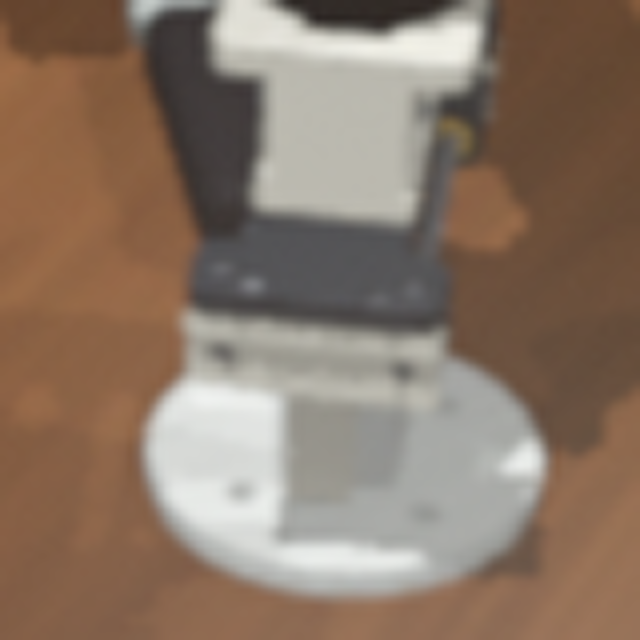

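jog_arm --pt "1 0 -3 0" --pt "0 0 -3 0" --pt "0 0 -2 0" --pt "0 0 -2 0" --pt "0 0 -2 0" --pt "0 0 0 0" --pt "0 0 0 0" --pt "0 0 0 0" --pt "0 0 0 0" --pt "0 0 0 0"

```text
clock: 10.9
tool_pos: [0.5033, 0.2109, -0.0201]
orientation: [180.0, 0.0, -161.1]
force: [-0.2, -0.5, -0.5]
opening: 0.0872
```

jog_arm --pt "0 0 0 0" --pt "0 0 0 0" --pt "0 0 0 0" --pt "0 0 0 0" --pt "0 0 0 0" --pt "0 0 0 0" --pt "0 0 0 0" --pt "0 0 0 0" --pt "0 0 0 0" --pt "0 0 0 0" --fingers 25

```text
clock: 11.73
tool_pos: [0.5033, 0.2108, -0.0203]
orientation: [180.0, 0.0, -161.1]
force: [-0.4, 0.2, 0.5]
opening: 0.0403
```

The fingers stopped at 40.3 mm, so the grip is now on the socket. I lift until the underside is at about 0.12.

jog_arm --pt "0 0 3 0" --pt "0 0 6 0" --pt "0 0 12 0" --pt "0 0 15 0" --pt "0 0 18 0" --pt "0 0 18 0" --pt "0 0 18 0" --pt "0 0 16 0" --pt "0 0 10 0" --pt "0 0 4 0"

```text
clock: 12.57
tool_pos: [0.5037, 0.2112, 0.1015]
orientation: [180.0, 0.1, -161.1]
force: [0.6, 0.2, -4.1]
opening: 0.04
```

Run:
```python
from h import *
o=get_obs();print(o["tool_pos"],o["force"],o["moment"],o["opening"])
s=snapshot("scene"); save(s,"s10.png",6,(250,60,350,160))
```

```text
[0.5037185  0.21118734 0.10148476] [ 0.63858027  0.16145407 -4.10317533] [ 0.04530635 -0.00776853 -0.00366224] 0.04004955747416368
```

View pics/s10.png

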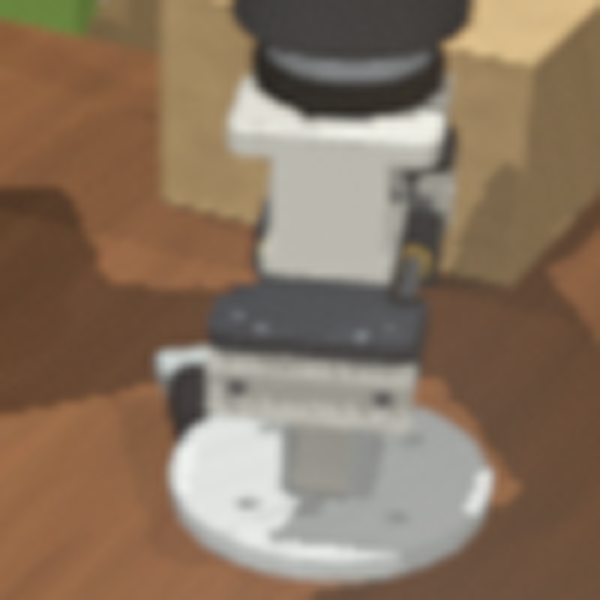

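jog_arm --pt "0 -8 0 0.5" --pt "0 -14 0 0.5" --pt "0 -20 0 0.5" --pt "0 -22 0 0.5" --pt "0 -22 0 0.5" --pt "-1 -22 0 0.5" --pt "0 -22 0 0.5" --pt "0 -22 0 0.5" --pt "-1 -22 0 0.5" --pt "0 -22 0 0.5"

```text
clock: 13.45
tool_pos: [0.4998, 0.0131, 0.0984]
orientation: [180.0, -0.1, -156.1]
force: [0.1, 0.4, -4.8]
opening: 0.0397
```

jog_arm --pt "-1 -22 0 0.5" --pt "0 -22 0 0.5" --pt "-1 -22 0 0.5" --pt "0 -22 0 0.5" --pt "-1 -22 0 0.5" --pt "-1 -22 0 0.5" --pt "-1 -20 0 0.5" --pt "0 -16 0 0.5" --pt "0 -9 0 0.5" --pt "0 -2 0 0.5"

```text
clock: 14.28
tool_pos: [0.4947, -0.1658, 0.0983]
orientation: [179.9, -0.1, -151.2]
force: [0.2, 0.3, -3.3]
opening: 0.0399
```

jog_arm --pt "0 0 0 0" --pt "0 0 0 0" --pt "0 0 0 0" --pt "0 0 0 0" --pt "0 0 0 0" --pt "0 0 0 0" --pt "0 0 0 0" --pt "0 0 0 0" --pt "0 0 0 0" --pt "0 0 0 0"

```text
clock: 15.12
tool_pos: [0.4963, -0.1641, 0.0998]
orientation: [180.0, 0.0, -151.1]
force: [-0.5, -0.3, -5.3]
opening: 0.0402
```

Run:
```python
from h import *
import pickle
o=get_obs();print(o["tool_pos"],o["force"],o["orientation"],o["opening"])
s=snapshot("scene"); save(s,"s11.png",6,(170,170,280,270)); pickle.dump(s,open("s11.pkl","wb"))
t=snapshot("top"); save(t,"t11.png",6,(300,170,410,270)); pickle.dump(t,open("t11.pkl","wb"))
```

```text
[ 0.49627479 -0.16412837  0.09978154] [-0.47728982 -0.25468805 -5.32938074] [ 1.79999583e+02  2.34750794e-03 -1.51085124e+02] 0.0402051812987956
```

View pics/s11.png

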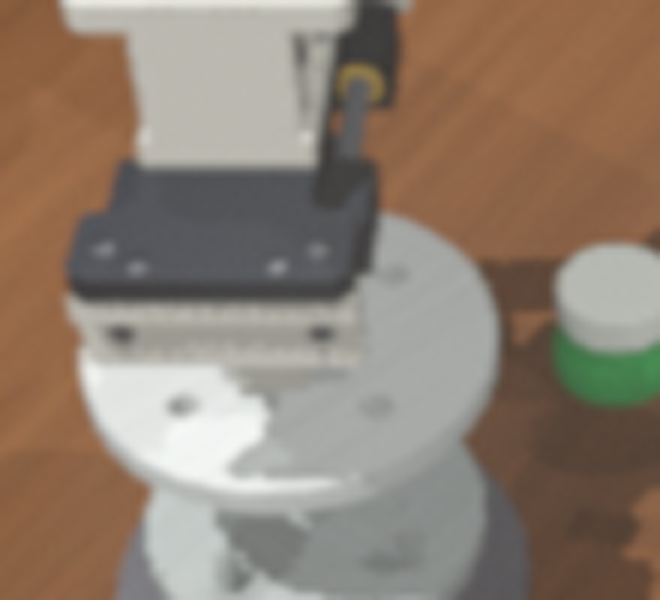

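View pics/t11.png

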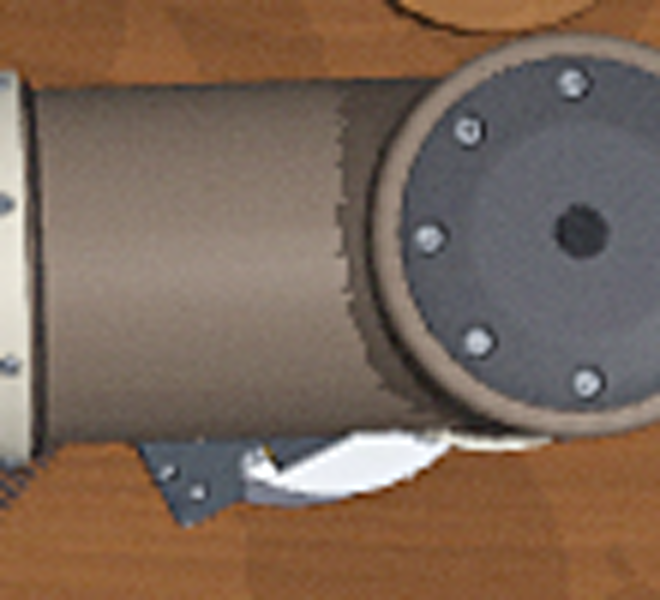

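Run:
```python
from h import *
import pickle
from scipy.optimize import least_squares
s=pickle.load(open("s11.pkl","rb"))
f=lambda p:(np.array(p,float)+.5)/6-.5+[170,170]
for z in(.128,.130):
    W=plane(s,f([(183,405),(378,405),(393,272)]),z); print(W.round(4))
    A,B,C=W; c=(A+C)/2; print("centre from diag",c,"diag/2",np.linalg.norm(A-C)/2, "B dist",np.linalg.norm(B-c), "ang",[np.degrees(np.arctan2(*(p-c)[1::-1]))-45 for p in W])
q=pickle.load(open("scene0.pkl","rb"))
# turntable ellipse in scene0
im=q["image"]; hsv=cv2.cvtColor(im,cv2.COLOR_RGB2HSV); m=((hsv[:,:,1]<30)&(hsv[:,:,2]>150)).astype(np.uint8)
sub=m[225:295,185:265]; cs,_=cv2.findContours(sub,cv2.RETR_EXTERNAL,cv2.CHAIN_APPROX_NONE); c=cv2.convexHull(max(cs,key=cv2.contourArea))[:,0]+[185,225]
W=plane(q,c,.045)
r=least_squares(lambda p:np.hypot(W[:,0]-p[0],W[:,1]-p[1])-p[2],[.495,-.163,.06],loss="soft_l1",f_scale=.001); print("turntable circle scene",r.x,np.abs(r.fun).max())
```

```text
[[ 0.483  -0.2062  0.128 ]
 [ 0.538  -0.1756  0.128 ]
 [ 0.507  -0.1204  0.128 ]]
centre from diag [ 0.49502052 -0.16331384  0.128     ] diag/2 0.04453344850833061 B dist 0.04467526179056294 ang [np.float64(-150.64999690469364), np.float64(-60.95716741685126), np.float64(29.350003095306462)]
[[ 0.4844 -0.2076  0.13  ]
 [ 0.5392 -0.1771  0.13  ]
 [ 0.5084 -0.1222  0.13  ]]
centre from diag [ 0.49639379 -0.16490572  0.13      ] diag/2 0.044373585621438484 B dist 0.04451488983281596 ang [np.float64(-150.6499969046935), np.float64(-60.957167416851206), np.float64(29.35000309530652)]
turntable circle scene [ 0.49803415 -0.16670981  0.06086014] 0.002755189682440873
```

jog_arm --pt "1 0 -4 0" --pt "0 -0.5 -4 0" --pt "0 0 -4 0" --pt "0 0 -4 0" --pt "0 0 -4 0" --pt "0 0 -4 0" --pt "0 0 -3 0" --pt "0 0 -2 0" --pt "0 0 0 0" --pt "0 0 0 0"

```text
clock: 16.05
tool_pos: [0.4973, -0.1647, 0.0707]
orientation: [-180.0, -0.0, -151.1]
force: [1.0, 0.4, -5.4]
opening: 0.0396
```

jog_arm --pt "0 0 -1 0" --pt "0 0 -1 0" --pt "0 0 -1 0" --pt "0 0 -1 0" --pt "0 0 -1 0" --pt "0 0 -1 0" --pt "0 0 -1 0" --pt "0 0 -1 0" --pt "0 0 0 0" --pt "0 0 0 0"

```text
clock: 16.88
tool_pos: [0.4972, -0.1647, 0.0627]
orientation: [180.0, -0.0, -151.1]
force: [-0.2, 0.0, -3.9]
opening: 0.0399
```

jog_arm --pt "0 0 -1 0" --pt "0 0 -1 0" --pt "0 0 -1 0" --pt "0 0 -1 0" --pt "0 0 0 0" --pt "0 0 0 0" --pt "0 0 0 0" --pt "0 0 0 0" --pt "0 0 0 0" --pt "0 0 0 0"

```text
clock: 17.72
tool_pos: [0.4973, -0.1647, 0.0588]
orientation: [180.0, 0.0, -151.1]
force: [0.5, -0.4, -4.4]
opening: 0.0398
```

jog_arm --pt "0 0 -1 0" --pt "0 0 -1 0" --pt "0 0 -1 0" --pt "0 0 0 0" --pt "0 0 0 0" --pt "0 0 0 0" --pt "0 0 0 0" --pt "0 0 0 0" --pt "0 0 0 0" --pt "0 0 0 0"

```text
clock: 18.55
tool_pos: [0.4966, -0.1642, 0.0552]
orientation: [179.9, -0.0, -151.1]
force: [-0.9, 4.6, -4.8]
opening: 0.0399
```

jog_arm --pt "0 0.5 0 0" --pt "0 0.5 0 0" --pt "0 0 0 0" --pt "0 0 0 0" --pt "0 0 0 0" --pt "0 0 0 0" --pt "0 0 0 0" --pt "0 0 0 0" --pt "0 0 0 0" --pt "0 0 0 0"

```text
clock: 19.38
tool_pos: [0.4971, -0.1637, 0.0557]
orientation: [180.0, -0.0, -151.1]
force: [-2.8, -0.1, -5.9]
opening: 0.0399
```

jog_arm --pt "0 0 -1 0" --pt "0 0 -1 0" --pt "0 0 0 0" --pt "0 0 0 0" --pt "0 0 0 0" --pt "0 0 0 0" --pt "0 0 0 0" --pt "0 0 0 0" --pt "0 0 0 0" --pt "0 0 0 0"

```text
clock: 20.22
tool_pos: [0.4971, -0.1636, 0.0537]
orientation: [180.0, -0.0, -151.1]
force: [-3.4, 3.6, -4.6]
opening: 0.0399
```

jog_arm --pt "-0.5 0.5 0 0" --pt "-0.5 0.5 0 0" --pt "-0.3 0.2 0 0" --pt "0 0 0 0" --pt "0 0 0 0" --pt "0 0 0 0" --pt "0 0 0 0" --pt "0 0 0 0" --pt "0 0 0 0" --pt "0 0 0 0"

```text
clock: 21.05
tool_pos: [0.496, -0.1625, 0.0538]
orientation: [-180.0, 0.0, -151.1]
force: [0.6, -0.0, -4.5]
opening: 0.0399
```

jog_arm --pt "0 0 -1 0" --pt "0 0 -1 0" --pt "0 0 -1 0" --pt "0 0 0 0" --pt "0 0 0 0" --pt "0 0 0 0" --pt "0 0 0 0" --pt "0 0 0 0" --pt "0 0 0 0" --pt "0 0 0 0"

```text
clock: 21.88
tool_pos: [0.496, -0.1625, 0.0508]
orientation: [-180.0, 0.0, -151.1]
force: [0.7, -0.2, -3.7]
opening: 0.0397
```

jog_arm --pt "0 0 -1 0" --pt "0 0 -1 0" --pt "0 0 -1 0" --pt "0 0 -1 0" --pt "0 0 -1 0" --pt "0 0 0 0" --pt "0 0 0 0" --pt "0 0 0 0" --pt "0 0 0 0" --pt "0 0 0 0"

```text
clock: 22.72
tool_pos: [0.496, -0.1625, 0.0458]
orientation: [-180.0, 0.0, -151.1]
force: [-0.1, 0.4, -4.3]
opening: 0.04
```

jog_arm --pt "0 0 -0.5 0" --pt "0 0 -0.5 0" --pt "0 0 -0.5 0" --pt "0 0 -0.5 0" --pt "0 0 0 0" --pt "0 0 0 0" --pt "0 0 0 0" --pt "0 0 0 0" --pt "0 0 0 0" --pt "0 0 0 0"

```text
clock: 23.55
tool_pos: [0.496, -0.1625, 0.0438]
orientation: [180.0, 0.0, -151.1]
force: [-0.8, -0.4, -4.7]
opening: 0.0396
```

jog_arm --pt "0 0 -0.5 0" --pt "0 0 -0.3 0" --pt "0 0 -0.2 0" --pt "0 0 -0.2 0" --pt "0 0 0 0" --pt "0 0 0 0" --pt "0 0 0 0" --pt "0 0 0 0" --pt "0 0 0 0" --pt "0 0 0 0"

```text
clock: 24.38
tool_pos: [0.496, -0.1625, 0.0427]
orientation: [-180.0, -0.0, -151.1]
force: [-1.3, 0.1, -0.4]
opening: 0.0398
```

Contact on the stud tips came at the expected height (reading 0.0427). They carry about 4 N. Now I turn the deck slowly.

jog_arm --pt "0 0 0 0.7" --pt "0 0 0 0.7" --pt "0 0 0 0.7" --pt "0 0 0 0.7" --pt "0 0 0 0.7" --pt "0 0 0 0.7" --pt "0 0 0 0.7" --pt "0 0 0 0.7" --pt "0 0 0 0.7" --pt "0 0 0 0"

```text
clock: 25.22
tool_pos: [0.4956, -0.1625, 0.0423]
orientation: [180.0, -0.0, -144.7]
force: [-0.6, -0.1, -4.8]
opening: 0.0401
```

jog_arm --pt "0 0 0 0.5" --pt "0 0 0 0.5" --pt "0 0 0 0.5" --pt "0 0 0 0.5" --pt "0 0 0 0.5" --pt "0 0 0 0" --pt "0 0 0 0" --pt "0 0 0 0" --pt "0 0 0 0" --pt "0 0 0 0"

```text
clock: 26.05
tool_pos: [0.4959, -0.1625, 0.0426]
orientation: [180.0, -0.0, -142.3]
force: [0.8, 0.3, -4.3]
opening: 0.04
```

The studs no longer carry weight, so the holes are over the tips. One more degree, then down gently.

jog_arm --pt "0 0 0 0.5" --pt "0 0 0 0.5" --pt "0 0 -0.5 0" --pt "0 0 -0.5 0" --pt "0 0 -0.5 0" --pt "0 0 -0.5 0" --pt "0 0 0 0" --pt "0 0 0 0" --pt "0 0 0 0" --pt "0 0 0 0"

```text
clock: 26.88
tool_pos: [0.496, -0.1625, 0.0406]
orientation: [-180.0, 0.0, -141.3]
force: [-0.3, -0.1, -4.7]
opening: 0.0401
```

jog_arm --pt "0 0 -0.5 0" --pt "0 0 -0.5 0" --pt "0 0 -0.5 0" --pt "0 0 -0.5 0" --pt "0 0 0 0" --pt "0 0 0 0" --pt "0 0 0 0" --pt "0 0 0 0" --pt "0 0 0 0" --pt "0 0 0 0"

```text
clock: 27.72
tool_pos: [0.496, -0.1625, 0.0386]
orientation: [-180.0, -0.0, -141.3]
force: [-1.1, -0.1, -5.0]
opening: 0.0398
```

Run:
```python
from h import *
o=get_obs();print(o["tool_pos"],o["force"],o["moment"],o["opening"])
```

```text
[ 0.49595936 -0.16249622  0.03857957] [-1.05916568 -0.12334543 -4.96010367] [ 0.05087068 -0.013382    0.01312089] 0.03981980764941569
```

Underside at about 0.059, with the tips 4 mm into the holes and no side load. I go on down.

jog_arm --pt "0 0 -0.5 0" --pt "0 0 -0.5 0" --pt "0 0 -0.5 0" --pt "0 0 -0.5 0" --pt "0 0 -0.5 0" --pt "0 0 -0.5 0" --pt "0 0 0 0" --pt "0 0 0 0" --pt "0 0 0 0" --pt "0 0 0 0"

```text
clock: 28.55
tool_pos: [0.496, -0.1625, 0.0356]
orientation: [-180.0, 0.0, -141.3]
force: [-1.3, 0.4, -4.4]
opening: 0.0404
```

jog_arm --pt "0 0 -0.5 0" --pt "0 0 -0.5 0" --pt "0 0 -0.5 0" --pt "0 0 -0.5 0" --pt "0 0 -0.5 0" --pt "0 0 -0.5 0" --pt "0 0 0 0" --pt "0 0 0 0" --pt "0 0 0 0" --pt "0 0 0 0"

```text
clock: 29.38
tool_pos: [0.496, -0.1625, 0.0326]
orientation: [-180.0, 0.0, -141.3]
force: [0.1, -1.1, -4.6]
opening: 0.0396
```

Run:
```python
from h import *
o=get_obs();print(o["tool_pos"],o["force"],o["moment"],o["opening"])
```

```text
[ 0.49600665 -0.16247084  0.03260232] [ 0.10235936 -1.05108353 -4.61037675] [0.02136483 0.05210975 0.01201721] 0.039609325694050526
```

jog_arm --pt "0 0 -0.8 0" --pt "0 0 -0.8 0" --pt "0 0 -0.8 0" --pt "0 0 -0.8 0" --pt "0 0 -0.8 0" --pt "0 0 -0.8 0" --pt "0 0 0 0" --pt "0 0 0 0" --pt "0 0 0 0" --pt "0 0 0 0"

```text
clock: 30.22
tool_pos: [0.496, -0.1625, 0.0278]
orientation: [-180.0, 0.0, -141.3]
force: [0.4, 0.5, -5.0]
opening: 0.0396
```

jog_arm --pt "0 0 -0.4 0" --pt "0 0 -0.4 0" --pt "0 0 -0.4 0" --pt "0 0 -0.2 0" --pt "0 0 0 0" --pt "0 0 0 0" --pt "0 0 0 0" --pt "0 0 0 0" --pt "0 0 0 0" --pt "0 0 0 0"

```text
clock: 31.05
tool_pos: [0.496, -0.1625, 0.0264]
orientation: [-180.0, 0.0, -141.3]
force: [0.3, 0.3, -4.4]
opening: 0.0398
```

jog_arm --pt "0 0 -0.2 0" --pt "0 0 -0.2 0" --pt "0 0 -0.2 0" --pt "0 0 -0.2 0" --pt "0 0 -0.2 0" --pt "0 0 0 0" --pt "0 0 0 0" --pt "0 0 0 0" --pt "0 0 0 0" --pt "0 0 0 0"

```text
clock: 31.88
tool_pos: [0.4959, -0.1625, 0.0254]
orientation: [-180.0, -0.0, -141.3]
force: [0.0, 0.1, -4.2]
opening: 0.0398
```

jog_arm --pt "0 0 -0.2 0" --pt "0 0 -0.2 0" --pt "0 0 -0.2 0" --pt "0 0 0 0" --pt "0 0 0 0" --pt "0 0 0 0" --pt "0 0 0 0" --pt "0 0 0 0" --pt "0 0 0 0" --pt "0 0 0 0"

```text
clock: 32.72
tool_pos: [0.496, -0.1625, 0.0248]
orientation: [-180.0, 0.0, -141.3]
force: [1.0, 0.3, -3.4]
opening: 0.0398
```

jog_arm --pt "0 0 -0.2 0" --pt "0 0 -0.2 0" --pt "0 0 -0.1 0" --pt "0 0 0 0" --pt "0 0 0 0" --pt "0 0 0 0" --pt "0 0 0 0" --pt "0 0 0 0" --pt "0 0 0 0" --pt "0 0 0 0"

```text
clock: 33.55
tool_pos: [0.496, -0.1625, 0.0247]
orientation: [-180.0, 0.0, -141.3]
force: [-2.7, 1.7, 5.4]
opening: 0.04
```

Seated: it stopped 18.0 mm below the stud-tip contact height and force is building up. I'll relieve the press, then release.

jog_arm --pt "0 0 0.3 0" --pt "0 0 0 0" --pt "0 0 0 0" --pt "0 0 0 0" --pt "0 0 0 0" --pt "0 0 0 0" --pt "0 0 0 0" --pt "0 0 0 0" --pt "0 0 0 0" --pt "0 0 0 0"

```text
clock: 34.38
tool_pos: [0.496, -0.1625, 0.0247]
orientation: [-180.0, -0.0, -141.3]
force: [-3.7, 2.1, 4.9]
opening: 0.0397
```

jog_arm --pt "0 0 0 0" --pt "0 0 0 0" --pt "0 0 0 0" --pt "0 0 0 0" --pt "0 0 0 0" --pt "0 0 0 0" --pt "0 0 0 0" --pt "0 0 0 0" --pt "0 0 0 0" --pt "0 0 0 0" --fingers 75

```text
clock: 35.22
tool_pos: [0.496, -0.1625, 0.0246]
orientation: [-180.0, 0.0, -141.3]
force: [0.1, -0.4, 0.3]
opening: 0.0746
```

jog_arm --pt "0 0 2 0" --pt "0 0 5 0" --pt "0 0 10 0" --pt "0 0 15 0" --pt "0 0 20 0" --pt "0 0 20 0" --pt "0 0 20 0" --pt "0 0 20 0" --pt "0 0 15 0" --pt "0 0 0 0"

```text
clock: 36.05
tool_pos: [0.4981, -0.1628, 0.1562]
orientation: [-179.7, 0.3, -141.3]
force: [0.9, 0.2, -0.4]
opening: 0.0752
```

jog_arm --pt "-3 -15 3 0" --pt "-4 -25 3 0" --pt "-4 -25 3 0" --pt "-4 -25 3 0" --pt "-4 -25 3 0" --pt "-4 -25 3 0" --pt "-4 -25 3 0" --pt "-4 -25 3 0" --pt "-4 -20 3 0" --pt "0 0 0 0"

```text
clock: 36.88
tool_pos: [0.4602, -0.3755, 0.1792]
orientation: [-180.0, -0.0, -141.4]
force: [-0.7, 0.1, 0.2]
opening: 0.0747
```

Run:
```python
from h import *
o=get_obs();print(o["tool_pos"],o["force"],o["opening"])
s=snapshot("scene"); save(s,"s12.png",1.4); save(s,"s12z.png",8,(180,205,265,285))
t=snapshot("top"); save(t,"t12.png",1.4); save(t,"t12z.png",8,(312,190,382,260))
```

```text
[ 0.4602209  -0.37547306  0.17917326] [-0.72625308  0.05716064  0.24992644] 0.07474319829896864
```

View pics/s12z.png

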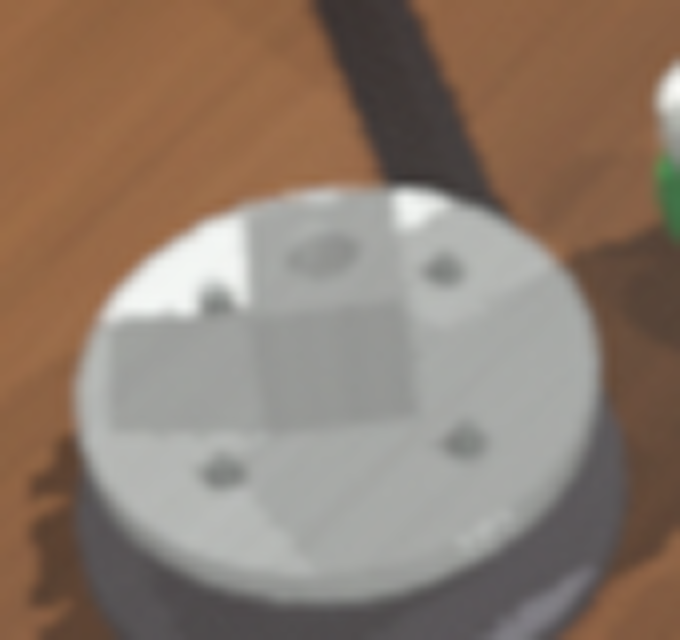

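View pics/t12.png

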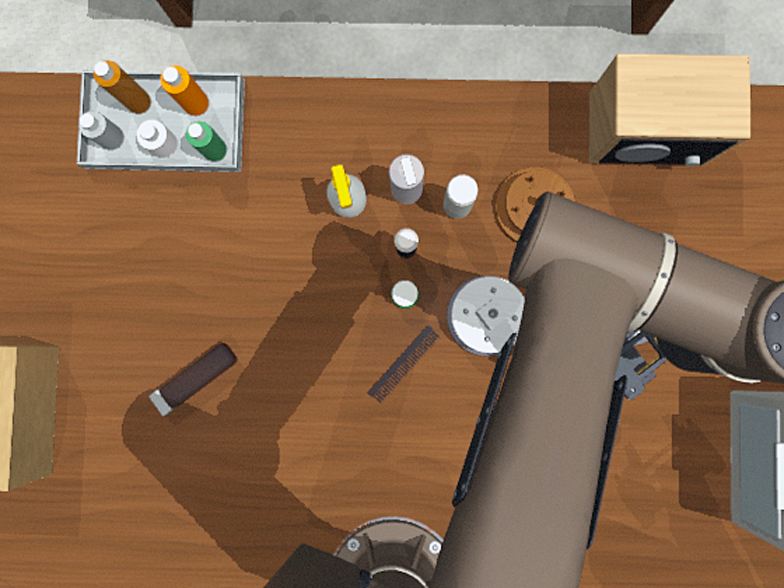

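The scene view shows the deck flat on the turntable with a stud in all four holes, at about (215,300), (443,270), (222,472) and (465,440) in the zoomed picture. The bystanders visible in the top view are where they were. I'll check the height with numbers, then hand in.

Run:
```python
from h import *
f=lambda p:(np.array(p,float)+.5)/8-.5+[180,205]
s=snapshot("scene")
for z in(.055,.073):
    W=plane(s,f([(216,300),(443,270),(222,472),(465,440)]),z); c=W.mean(0); print(z,c.round(4),np.linalg.norm(W-c,axis=1).round(4))
o=get_obs(); print(o["force"],o["qvel"].round(2)); print(close_job())
```

```text
0.055 [ 0.4955 -0.1633  0.055 ] [0.043  0.0439 0.0439 0.0435]
0.073 [ 0.5064 -0.176   0.073 ] [0.0418 0.0426 0.0427 0.0423]
[-0.94734804 -0.19059391  0.63244043] [ 0.96 -0.24 -0.4   0.01  0.09  0.02]
the job is handed in; nothing more can be done
None
```

The deck is back on the smaller grey stand, seated and released, and the job was handed in at about 37 s of the 70 s. I threaded it over the spindle and rested it lightly on the stud tips (about 4 N). I then turned it until the holes took the studs and slid it down.

**Seating:** It stopped 18.0 mm below the stud-tip contact height, as it should. The pictures show it flat with a stud in all four holes. Measured for the fully home height, the hole centre is at (0.4955, -0.163) with radii of 43–44 mm. If it were still on the stud tips, the radii would come out too small and the centre off.

**Checks that disagreed:**
- **Finger height:** The finger ends were really about 38.5 mm higher than the TCP reading. My first grasp therefore missed and closed on top of the socket with about 5 N, without visibly moving the deck. I corrected for the offset and gripped properly the second time.
- **Stand position:** The two cameras differed by up to about 5 mm on where the stand is. I settled it by side force on the spindle, which stayed under about 5 N.
- **Final press:** The deck was pressed onto the turntable with about 10 N before I let go.

**Bystanders:** Those visible in the last top view had not moved. The arm hid the soap bowl there, so I did not see it at the end.

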